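# Sort the hinged sewing tins: keep the free one, reject the stiff one

## Task

Open the lid of each of the two oblong yellow hinged tins to about 45 degrees and let go: one lid drops shut by itself, the other hinge is stiff and its lid stays up. Put the tin that swings freely into the wooden tray, flat on the tray's floor with its lid shut, and leave the stiff tin standing where it is with its lid up. Leave the clear button jar and the round yellow tin where they are.

Things in the scene. Friction and masses are not known exactly. Their poses are not given: they have to be found in the camera images.
- tin_a: One of two like-looking oblong yellow tins, 90 (x) x 64 (y) x 34 mm high without lid, 420 g, loose. Origin: centre of underside, z up, front (-x) has a black tab. Hinge line parallel to y through (45, 0, 34) mm. Shut lid: z 34 to 42 mm, 61 mm wide. Pick it up across its 64 mm width, below the shut lid. Either tin may stand at any place.
- tin_b: The other oblong yellow hinged tin, same looks, sizes, mass and frame. On both, the lid's black tab (12 mm wide in y, 8 thick) sticks out level from the shut lid's front, x = -45 to -71 mm, z 34 to 42 mm. Pinched lightly across its width near x = -61 mm by fingers pointing down, it turns between them as the lid is lifted along its arc.
- lid_a (a joint): Opening angle of tin_a's lid, rad: 0 shut (as it starts), grows as the tab rises, stop at 1.3. One of the two lids is free, the other stiff; open both to find out which. The free lid (30 g, no friction) let go at any angle falls shut within half a second; the stiff one (0.045 N m hinge friction, about 0.6 N at the tab) stays where it is let go.
- lid_b (a joint): Opening angle of the lid of tin_b, read in the same way.
- tray: Shallow square wooden tray, fixed, 190 x 190 mm outside, rim 18 mm high, walls and floor 6 mm thick. Origin at the centre of its underside, z up, sides along x and y.
- button_jar: Bystander: clear upright button jar with a white lid, 64 mm across, about 75 mm tall. Origin at the centre of its underside.
- round_tin: Bystander: round yellow tin with a pressed-on lid and no hinge, 76 mm across, 48 mm tall. Origin at the centre of its underside.

How it is judged (in metres and radians):
On the way:
1. the freely swinging lid has been opened by at least 0.45 rad (26 degrees) (value of joint lid_a above 0.45 rad), for 0.1 s.
At the end, for the whole second after the job is handed in: Free tin rests in the tray: centre within 85 mm of the tray's, underside at most 6 mm above its floor, level within 0.1 rad, lid shut within 0.1 rad. Stiff tin within 40 mm of its start, level within 0.1 rad, lid open more than 0.45 rad (26 degrees). Both at rest (horizontal distance between tin_a and tray below 0.085 m and z of tin_a in the frame of tray below 0.012 m and angle between each of tin_a, tin_b's own z axis and vertical below 0.1 rad and value of joint lid_a below 0.1 rad and linear speed of each of tin_a, tin_b below 0.02 m/s and value of joint lid_b above 0.45 rad and distance of tin_b from where it was at the start of the episode below 0.04 m); the robot touches nothing.
It fails at once if the button jar moved by more than 30 mm (distance of button_jar from where it was at the start of the episode above 0.03 m).
It fails at once if the round tin moved by more than 30 mm (distance of round_tin from where it was at the start of the episode above 0.03 m).
It also fails if it takes over 72 s, if anything falls off the work surface, if the arm or the gripper's body presses on something with over 40 N, if the wrist force passes 120 N, or if a joint passes its speed limit or range.

## Robot

A 6-joint arm with a two-finger parallel gripper is mounted at the origin on the work surface. World frame = base frame: x ahead of the robot, y to its left, z up, the work surface at z = 0. Lengths are in mm, angles in rad, forces in N, time in s.
With the tool pointing down it reaches from about 325 to 850 mm from the base axis. Payload 4.4 kg.
Tool frame: the origin (TCP) lies at the very end of the fingers, on their centre line; the grasp point (between the pads) lies bot.tcp_to_grasp behind it (bot.tcp_to_grasp is the distance from the TCP to the grasp point, in mm); z points along the fingers, y is the line along which they close (so a half turn about z gives the same grasp; the last joint's range is limited). The gripper opens to 94 mm and grips with 3 to 60 N. Pads are 16 mm wide; open, the fingers measure 119 mm over their backs; the gripper's body (75 mm by 177 mm) begins 78 mm behind the grasp point.
Start: joints at [0.985, 0.207, 1.542, -0, 1.393, -0.15], TCP at [242.737, 521.254, 205.447] pointing down, gripper open.
Joint ranges: [-2.73, 2.73], [-0.86, 2.22], [0.23, 2.46], [-1.11, 4.25], [0.08, 2.63], [-2.82, 2.82]. Speed limits (rad/s): [2.79, 2.79, 3.14, 3.14, 3.14, 3.14].

## Interface

Orientations are given as a 3x3 rotation matrix whose columns are the frame's x, y, z axes.
In Python, from bench import bot gives the robot as it stands. The module is installed in compiled form; this text tells all that it offers.
- The arm moves only by the shell command python3 -m jog 'ROWS' [OPENING]. ROWS is JSON, a list of rows, each an object of numbers: "tx", "ty", "tz": the shift along the world's x, y, z in m; "yaw": the turn about the world's z in degrees. In form: [{"tx": .., "ty": .., "tz": .., "yaw": ..}, ...]. A call has 1 to 12 rows; each row is the pose to reach, as a shift and turn from the pose commanded when the call began; what a row does not reach only later rows make up. A row lasts 1/8 s, in which the tool goes at most 62.5 mm and 10.7 degrees, less where a joint would pass 70% of its speed; a pose out of reach is approached as far as the arm can. A call with a gripper value outside its range is refused whole. OPENING is the finger opening in m, from 0 to 0.094, set as the call begins (- or left out, the last holds). The fingers move at their own pace and stop on an object; the grip force is fixed at half the most. Time passes only in rows, so rows that repeat a pose let the fingers close. It gives the time, the measured TCP pose, the force, the opening and the grip force at its end, in the units of the state.
- bot.get_state(): the state, without advancing time (a new reading comes with each control period).
- bot.get_image(name): name is "scene" or "side" or "wrist"; returns a dict with "image" (420x560x3 uint8, red, green, blue), "fx", "fy", "cx", "cy" (pixels), "k1" (the pictures are not rectified: a ray, as slopes to the right and down, at radius r is drawn at 1 + k1 r^2 times it, then the intrinsics apply), "world_to_cam" (4x4, takes a point from world to camera coordinates); the wrist camera has in their place "tool_from_camera" (4x4, takes a point from camera to tool coordinates, whose origin is the TCP and whose axes are the flange's). Camera axes: x right, y down, z forward; pixel columns grow to the right and rows downward; lengths in mm; the calibration is good to about 2 mm. A picture is of the moment at which its call begins: read the wrist's pose just before it. There is no depth.
- bot.finish_job(): hands the job in; it is judged then, once.
The state is a dict: "t": time; "q": joint angles; "joint_vel": joint speeds; "joint_efforts": joint torques, N m; "position": TCP position; "tcp_rot": TCP orientation; "ft_force": force on the tool from outside, world axes, zero at the start; "wrist_torque": the same for the moment, N m; "width": finger opening in mm; "grasp_force": force on a finger pad.
Only numpy, scipy, OpenCV 4.12 (cv2) and the standard library are available. Lean on these libraries where they do the work, as an engineer would, in place of code of your own. Each camera call takes 0.05 s, during which the arm holds its last target. There are 200 camera calls.

## Working session

There is one attempt and no reset: what is moved stays moved. The work goes in short steps, Python scripts to look and compute and a shell command to move; the robot and the scene stay as the last step left them, time stands still between calls to the robot, and variables do not carry over. Pictures are saved under pics/ and viewed, at most 10 in all, crops included, and the job is handed in when it is done.

```bash
mkdir -p pics
cat > h.py <<'E'
import numpy as np, cv2
from bench import bot
def cam(name):
    s=bot.get_state(); d=bot.get_image(name)
    if name=='wrist':
        T=np.eye(4);T[:3,:3]=s['tcp_rot'];T[:3,3]=s['position']
        d['c2w']=T@np.array(d['tool_from_camera'])
    else: d['c2w']=np.linalg.inv(np.array(d['world_to_cam']))
    return d
def save(d,n): cv2.imwrite('pics/'+n,d['image'][:,:,::-1])
def ray(d,uv):
    x=(uv[0]-d['cx'])/d['fx'];y=(uv[1]-d['cy'])/d['fy'];rd=np.hypot(x,y);r=rd
    for _ in range(30): r=rd/(1+d['k1']*r*r)
    k=r/rd if rd>0 else 1
    v=d['c2w'][:3,:3]@np.array([x*k,y*k,1]);return d['c2w'][:3,3],v
def onz(d,uv,z):
    o,v=ray(d,uv);return (o+v*(z-o[2])/v[2])
def proj(d,p):
    c=np.linalg.inv(d['c2w'])@np.append(p,1);x,y=c[0]/c[2],c[1]/c[2];k=1+d['k1']*(x*x+y*y)
    return d['cx']+d['fx']*x*k,d['cy']+d['fy']*y*k
E
python3 - <<'E'
from h import *
import pickle
D={n:cam(n) for n in('scene','side','wrist')}
pickle.dump(D,open('d0.pkl','wb'))
for n in D: save(D[n],n+'0.png'); print(n,D[n]['c2w'].round(2).tolist(),D[n]['fx'],D[n]['k1'])
s=bot.get_state();print(s['position'],s['tcp_rot'],s['width'],bot.tcp_to_grasp)
E
```

```text
scene [[0.83, 0.39, -0.39, 964.52], [0.55, -0.6, 0.58, -529.92], [-0.01, -0.7, -0.71, 719.51], [0.0, 0.0, 0.0, 1.0]] 476.4316274144324 -0.03789204483268609
side [[0.8, -0.38, 0.47, 172.46], [-0.6, -0.49, 0.63, -565.75], [-0.01, -0.78, -0.62, 605.69], [0.0, 0.0, 0.0, 1.0]] 476.9030199189004 -0.023949339724751138
wrist [[0.42, 0.88, 0.24, 174.49], [0.91, -0.41, -0.11, 554.14], [-0.0, 0.26, -0.97, 382.7], [0.0, 0.0, 0.0, 1.0]] 298.600421576578 -0.0451760683337707
[242.38179366 520.75960094 204.57737152] [[-9.06565012e-01  4.22065165e-01 -9.35286107e-04]
 [ 4.22066129e-01  9.06563929e-01 -1.42328964e-03]
 [ 2.47175670e-04 -1.68505718e-03 -9.99998550e-01]] 93.7412184431209 18.8
```

View pics/scene0.png

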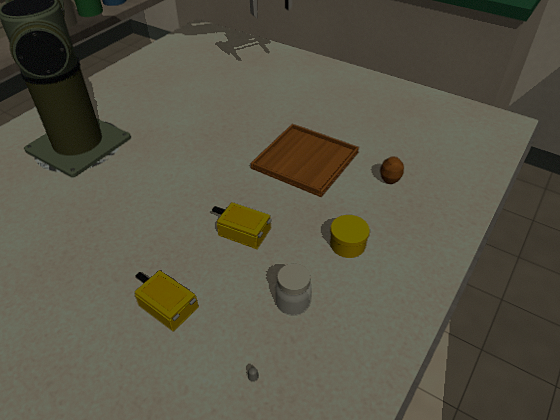

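View pics/side0.png

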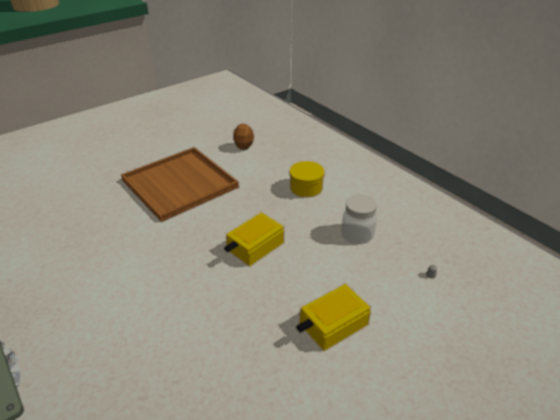

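The scene view shows the tins at about (243,225) and (167,298), each with a black tab to the upper left. The tray is at (305,158), the jar at (293,290) and the round tin at (350,235). The side view agrees: tins at (256,238) and (336,316), tray at (180,183).

Run:
```python
from h import *
import pickle
D=pickle.load(open('d0.pkl','rb'))
def tri(a,ua,b,ub):
    A=[];B=[]
    for d,u in((a,ua),(b,ub)):
        o,v=ray(d,u);v/=np.linalg.norm(v);P=np.eye(3)-np.outer(v,v);A.append(P);B.append(P@o)
    A,B=np.vstack(A),np.hstack(B);x=np.linalg.lstsq(A,B,rcond=None)[0];return x,np.linalg.norm(A@x-B)
seeds={'near':((243,225),(256,238)),'far':((167,298),(336,316))}
bl={'near':((217,211),(232,245)),'far':((142,277),(305,326))}
def comp(m,seed):
    n,l,st,c=cv2.connectedComponentsWithStats(m.astype(np.uint8)); i=l[seed[1],seed[0]]
    if i==0:
        c2=np.hypot(*(c[1:]-seed).T); i=1+np.argmin(np.where(st[1:,4]>15,c2,999))
    return (l==i).astype(np.uint8),c[i],st[i]
for t in seeds:
    res=[]
    for k,n in enumerate(('scene','side')):
        d=D[n];im=d['image'];hsv=cv2.cvtColor(im,cv2.COLOR_RGB2HSV)
        y=(hsv[...,0]>20)&(hsv[...,0]<35)&(hsv[...,1]>180)&(hsv[...,2]>60)
        m,c,st=comp(y,seeds[t][k])
        hull=cv2.convexHull(cv2.findContours(m,0,2)[0][0])
        u=cv2.approxPolyDP(hull,4,True)[:,0]
        top=y&(hsv[...,2]>np.percentile(hsv[...,2][m>0],60)-12)&(m>0)
        mt,ct,stt=comp(top,seeds[t][k])
        b=cv2.minAreaRect(cv2.findContours(mt,0,2)[0][0])
        P=[onz(d,q,42)[:2] for q in cv2.findContours(mt,0,1)[0][0][:,0].astype(float)]
        r=cv2.minAreaRect(np.array(P,np.float32))
        print(t,n,'sil',c.round(1),st.tolist(),'top area',stt[4],'toprect world',np.round(r[0],1),np.round(r[1],1),round(r[2],1))
        bm,bc,bst=comp((hsv[...,2]<45),bl[t][k])
        print('  tab',bc.round(1),bst.tolist(),onz(d,bc,38).round(1), 'centre sil z21',onz(d,c,21).round(1))
        print('  hull z0/42',[(q.tolist(),onz(d,q,0)[:2].round().tolist(),onz(d,q,42)[:2].round().tolist()) for q in u])
        res.append((c,bc))
    for j in(0,1): print('  tri',tri(D['scene'],res[0][j],D['side'],res[1][j]))
for n in('scene','side'):
    d=D[n];hsv=cv2.cvtColor(d['image'],cv2.COLOR_RGB2HSV)
    y=(hsv[...,0]<18)&(hsv[...,1]>120)&(hsv[...,2]>40)
    m,c,st=comp(y,(305,158) if n=='scene' else (180,183))
    hull=cv2.convexHull(cv2.findContours(m,0,2)[0][0]);u=cv2.approxPolyDP(hull,5,True)[:,0]
    print('tray',[onz(d,q,18)[:2].round().tolist() for q in u])
    y=(hsv[...,0]>20)&(hsv[...,0]<35)&(hsv[...,1]>180)&(hsv[...,2]>60)
    m,c,st=comp(y,(350,235) if n=='scene' else (307,180)); print('round',onz(d,c,26).round())
    print('jar',onz(d,(293,290) if n=='scene' else (360,220),40).round())
```

```text
near scene sil [242.9 224.9] [217, 203, 54, 46, 1629] top area 933 toprect world [536.5 -14.3] [88.7 59.8] 8.2
  tab [217.8 209.9] [212, 206, 13, 9, 65] [476.8 -21.2  38. ] centre sil z21 [534.5 -14.7  21. ]
  hull z0/42 [([231, 203], [460.0, 40.0], [490.0, 7.0]), ([269, 215], [551.0, 55.0], [575.0, 21.0]), ([270, 227], [572.0, 27.0], [595.0, -6.0]), ([257, 248], [583.0, -35.0], [605.0, -64.0]), ([218, 234], [494.0, -48.0], [522.0, -76.0]), ([217, 220], [467.0, -18.0], [496.0, -48.0])]
near side sil [255.6 238. ] [227, 213, 56, 52, 1796] top area 962 toprect world [531.9 -12.8] [84.9 57.7] 8.3
  tab [230.5 246.1] [225, 242, 13, 9, 67] [475.2 -19.   38. ] centre sil z21 [532.8 -12.3  21. ]
  hull z0/42 [([261, 213], [599.0, 64.0], [569.0, 20.0]), ([282, 226], [607.0, 5.0], [577.0, -35.0]), ([282, 242], [579.0, -32.0], [551.0, -69.0]), ([248, 264], [495.0, -42.0], [472.0, -78.0]), ([231, 251], [489.0, 6.0], [467.0, -34.0]), ([227, 234], [509.0, 51.0], [485.0, 8.0])]
  tri (array([533.25955162, -12.59334797,  19.88310614]), np.float64(1.422871446780074))
  tri (array([475.52203123, -19.
[... 833 characters left out ...]
86.0], [569.0, -212.0]), ([369, 307], [595.0, -244.0], [566.0, -267.0]), ([367, 323], [569.0, -265.0], [541.0, -286.0]), ([323, 349], [482.0, -259.0], [460.0, -281.0]), ([300, 322], [487.0, -199.0], [465.0, -225.0]), ([302, 307], [508.0, -178.0], [485.0, -204.0])]
  tri (array([ 527.17676763, -235.46285399,   18.95373247]), np.float64(0.5610005331429773))
  tri (array([ 468.39177237, -230.82780231,   37.20401637]), np.float64(0.7197241928690158))
tray [[428.0, 162.0], [426.0, 344.0], [611.0, 350.0], [623.0, 150.0], [447.0, 143.0]]
round [730.  75.  26.]
jar [ 713. -107.   40.]
tray [[607.0, 164.0], [419.0, 147.0], [421.0, 343.0], [604.0, 346.0]]
round [726.  74.  26.]
jar [ 704. -108.   40.]
```

```bash
python3 -m jog '[{"tx":0.2308,"ty":-0.5428,"tz":-0.08,"yaw":32.5},{"tx":0.2308,"ty":-0.5428,"tz":-0.08,"yaw":32.5},{"tx":0.2308,"ty":-0.5428,"tz":-0.08,"yaw":32.5},{"tx":0.2308,"ty":-0.5428,"tz":-0.08,"yaw":32.5},{"tx":0.2308,"ty":-0.5428,"tz":-0.08,"yaw":32.5},{"tx":0.2308,"ty":-0.5428,"tz":-0.08,"yaw":32.5},{"tx":0.2308,"ty":-0.5428,"tz":-0.08,"yaw":32.5},{"tx":0.2308,"ty":-0.5428,"tz":-0.08,"yaw":32.5},{"tx":0.2308,"ty":-0.5428,"tz":-0.08,"yaw":32.5},{"tx":0.2308,"ty":-0.5428,"tz":-0.08,"yaw":32.5},{"tx":0.2308,"ty":-0.5428,"tz":-0.08,"yaw":32.5},{"tx":0.2308,"ty":-0.5428,"tz":-0.08,"yaw":32.5}]' 0.05
python3 - <<'E'
from h import *
s=bot.get_state();print(s['position'].round(1),s['tcp_rot'][:,1].round(4),s['width'],s['t'])
d=cam('wrist');save(d,'w1.png')
print(proj(d,(473.5,-21.5,38)), d['c2w'].round(2).tolist())
hsv=cv2.cvtColor(d['image'],cv2.COLOR_RGB2HSV)
m=(((hsv[...,0]>20)&(hsv[...,0]<35)&(hsv[...,1]>180)&(hsv[...,2]>60))).astype(np.uint8)
for c in cv2.findContours(m,0,1)[0]:
    if cv2.contourArea(c)>800:
        P=np.array([onz(d,q,42)[:2] for q in c[:,0].astype(float)],np.float32);print(cv2.minAreaRect(P))
E
```

```text
t: 1.65
position: [472.9, -21.0, 125.1]
tcp_rot: [[-0.991, -0.131, -0.001], [-0.131, 0.991, 0.001], [0.001, 0.001, -1.0]]
ft_force: [-0.2, 0.4, 0.4]
width: 49.8
grasp_force: 0.0
[472.9 -21.  125.1] [-0.1307  0.9914  0.001 ] 49.8490973335646 1.65
(np.float64(272.3921419678216), np.float64(213.3022086358511)) [[-0.13, 0.96, 0.26, 398.55], [0.99, 0.13, 0.04, -30.11], [0.0, 0.26, -0.97, 303.41], [0.0, 0.0, 0.0, 1.0]]
```

View pics/w1.png

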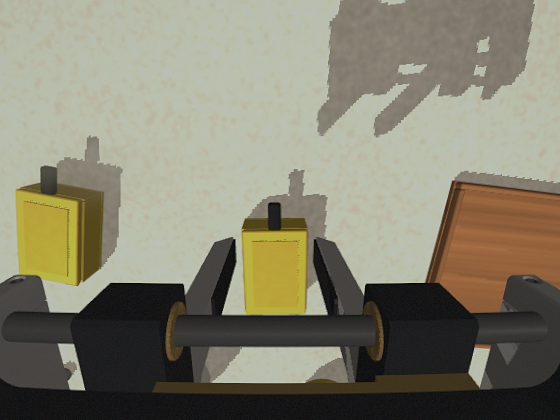

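The wrist view shows the near tin's tab at (274,213), about 2 px right of the prediction, and the fingers on either side. I'm going down now.

```bash
python3 -m jog '[{"ty":0.0015,"tz":-0.05},{"ty":0.0015,"tz":-0.09},{"ty":0.0015,"tz":-0.106},{"ty":0.0015,"tz":-0.106}]' 0.05
python3 -m jog '[{"tz":0},{"tz":0},{"tz":0},{"tz":0},{"tz":0}]' 0.01
python3 - <<'E'
import numpy as np
c=np.cos(np.radians(7.5));s=np.sin(np.radians(7.5))
for a in range(5,46,5):
    r=np.radians(a);dx=106*(1-np.cos(r))+4*np.sin(r);print(a,(dx*c/1e3).round(4),(dx*s/1e3).round(4),((106*np.sin(r)-4*(1-np.cos(r)))/1e3).round(4))
E
```

```text
5 0.0007 0.0001 0.0092
10 0.0023 0.0003 0.0183
15 0.0046 0.0006 0.0273
20 0.0077 0.001 0.036
25 0.0115 0.0015 0.0444
30 0.0161 0.0021 0.0525
35 0.0213 0.0028 0.0601
40 0.0271 0.0036 0.0672
45 0.0336 0.0044 0.0738invalid input
invalid input
```

```bash
python3 -m jog '[{"tx":0,"ty":0.0015,"tz":-0.05,"yaw":0},{"tx":0,"ty":0.0015,"tz":-0.09,"yaw":0},{"tx":0,"ty":0.0015,"tz":-0.106,"yaw":0},{"tx":0,"ty":0.0015,"tz":-0.106,"yaw":0}]' 0.05
python3 -m jog '[{"tx":0,"ty":0,"tz":0,"yaw":0},{"tx":0,"ty":0,"tz":0,"yaw":0},{"tx":0,"ty":0,"tz":0,"yaw":0},{"tx":0,"ty":0,"tz":0,"yaw":0},{"tx":0,"ty":0,"tz":0,"yaw":0}]' 0.011
```

```text
t: 2.2
position: [472.7, -19.0, 19.0]
tcp_rot: [[-0.991, -0.133, -0.002], [-0.133, 0.991, 0.0], [0.002, 0.001, -1.0]]
ft_force: [-0.0, 0.4, -0.1]
width: 50.1
grasp_force: 0.0
t: 2.82
position: [473.9, -20.4, 19.8]
tcp_rot: [[-0.991, -0.131, 0.001], [-0.131, 0.991, -0.001], [-0.001, -0.001, -1.0]]
ft_force: [0.5, -0.8, 2.4]
width: 12.0
grasp_force: 26.9
```

Gripped on the 12 mm tab. I'll lift it along the arc.

```bash
python3 -m jog '[{"tx":0.0007,"ty":0.0001,"tz":0.0092,"yaw":0},{"tx":0.0023,"ty":0.0003,"tz":0.0183,"yaw":0},{"tx":0.0046,"ty":0.0006,"tz":0.0273,"yaw":0},{"tx":0.0077,"ty":0.001,"tz":0.036,"yaw":0},{"tx":0.0115,"ty":0.0015,"tz":0.0444,"yaw":0},{"tx":0.0161,"ty":0.0021,"tz":0.0525,"yaw":0},{"tx":0.0213,"ty":0.0028,"tz":0.0601,"yaw":0},{"tx":0.0271,"ty":0.0036,"tz":0.0672,"yaw":0},{"tx":0.0336,"ty":0.0044,"tz":0.0738,"yaw":0},{"tx":0.0336,"ty":0.0044,"tz":0.0738,"yaw":0},{"tx":0.0336,"ty":0.0044,"tz":0.0738,"yaw":0}]' -
python3 - <<'E'
from h import *
d=cam('side');save(d,'s2.png')
cv2.imwrite('pics/s2c.png',cv2.resize(d['image'][140:380,120:420,::-1],None,fx=2,fy=2))
E
```

```text
t: 4.2
position: [508.4, -15.6, 93.8]
tcp_rot: [[-0.991, -0.131, 0.003], [-0.131, 0.991, -0.0], [-0.003, -0.0, -1.0]]
ft_force: [0.9, 0.2, -2.1]
width: 11.6
grasp_force: 29.9
```

View pics/s2c.png

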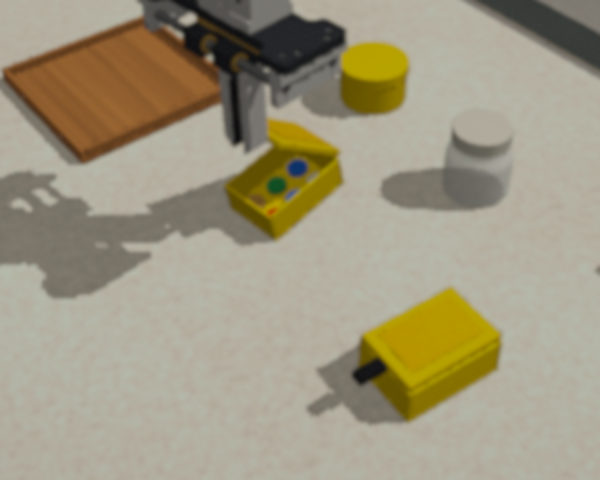

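The near lid is open about 45° and held by its tab, with the tin undisturbed. Next I release, wait, back straight off and look.

```bash
python3 -m jog '[{"tx":0,"ty":0,"tz":0,"yaw":0},{"tx":0,"ty":0,"tz":0,"yaw":0},{"tx":0,"ty":0,"tz":0,"yaw":0},{"tx":0,"ty":0,"tz":0,"yaw":0},{"tx":0,"ty":0,"tz":0,"yaw":0},{"tx":0,"ty":0,"tz":0,"yaw":0},{"tx":-0.03,"ty":-0.004,"tz":0.01,"yaw":0},{"tx":-0.05,"ty":-0.0065,"tz":0.06,"yaw":0},{"tx":-0.05,"ty":-0.0065,"tz":0.08,"yaw":0}]' 0.05
python3 - <<'E'
from h import *
d=cam('side')
cv2.imwrite('pics/s3c.png',cv2.resize(d['image'][140:380,120:420,::-1],None,fx=2,fy=2))
E
```

```text
t: 5.38
position: [457.3, -22.5, 175.6]
tcp_rot: [[-0.991, -0.131, 0.003], [-0.131, 0.991, -0.001], [-0.003, -0.001, -1.0]]
ft_force: [0.4, 0.5, 0.1]
width: 50.0
grasp_force: 0.0
```

View pics/s3c.png

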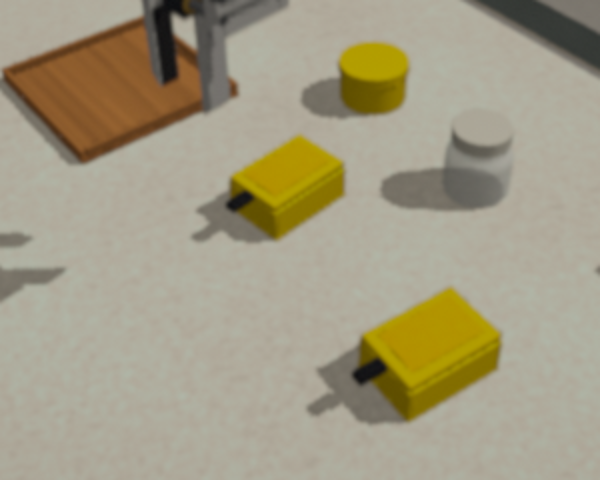

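The near lid fell shut, so the near tin at crop (290,185) is the free one. Now to the far tin, which should be the stiff one.

```bash
python3 -m jog '[{"tx":0.0095,"ty":-0.209,"tz":-0.04,"yaw":-11.5},{"tx":0.0095,"ty":-0.209,"tz":-0.04,"yaw":-11.5},{"tx":0.0095,"ty":-0.209,"tz":-0.04,"yaw":-11.5},{"tx":0.0095,"ty":-0.209,"tz":-0.04,"yaw":-11.5},{"tx":0.0095,"ty":-0.209,"tz":-0.04,"yaw":-11.5},{"tx":0.0095,"ty":-0.209,"tz":-0.04,"yaw":-11.5}]' 0.05
python3 - <<'E'
from h import *
d=cam('wrist');save(d,'w4.png')
print(bot.get_state()['tcp_rot'][:,1])
print(proj(d,(466.5,-231,38)))
im=d['image']; m=(im.max(2)<70).astype(np.uint8);m[:170]=0;m[245:]=0
n,l,st,c=cv2.connectedComponentsWithStats(m)
for i in range(1,n):
    if st[i][4]>60: print(st[i],c[i],onz(d,c[i],38).round(1))
c=np.cos(np.radians(4));s=-np.sin(np.radians(4))
for a in range(5,51,5):
    r=np.radians(a);dx=106*(1-np.cos(r))+4*np.sin(r);print(a,(dx*c/1e3).round(4),(dx*s/1e3).round(4))
E
```

```text
t: 6.18
position: [466.4, -230.2, 132.7]
tcp_rot: [[-0.998, 0.069, -0.001], [0.069, 0.998, 0.001], [0.001, 0.001, -1.0]]
ft_force: [0.3, -0.1, -0.1]
width: 50.3
grasp_force: 0.0
[6.81904596e-02 9.97672034e-01 7.57204990e-04]
(np.float64(271.97433369056625), np.float64(210.9191378691942))
[266 200  14  28 354] [272.17514124 213.51694915] [ 469.1 -231.    38. ]
[483 213  16  27 392] [490.63010204 226.27806122] [497.2 -16.6  38. ]
[314 238  21   7  63] [321.87301587 241.33333333] [ 500.6 -184.5   38. ]
5 0.0008 -0.0001
10 0.0023 -0.0002
15 0.0046 -0.0003
20 0.0077 -0.0005
25 0.0116 -0.0008
30 0.0162 -0.0011
35 0.0214 -0.0015
40 0.0273 -0.0019
45 0.0338 -0.0024
50 0.0408 -0.0029
```

```bash
python3 -m jog '[{"tx":0,"ty":0,"tz":-0.05,"yaw":0},{"tx":0,"ty":0,"tz":-0.095,"yaw":0},{"tx":0,"ty":0,"tz":-0.114,"yaw":0},{"tx":0,"ty":0,"tz":-0.114,"yaw":0}]' 0.05
python3 -m jog '[{"tx":0,"ty":0,"tz":0,"yaw":0},{"tx":0,"ty":0,"tz":0,"yaw":0},{"tx":0,"ty":0,"tz":0,"yaw":0},{"tx":0,"ty":0,"tz":0,"yaw":0},{"tx":0,"ty":0,"tz":0,"yaw":0}]' 0.011
python3 -m jog '[{"tx":0.0008,"ty":-0.0001,"tz":0.0092,"yaw":0},{"tx":0.0023,"ty":-0.0002,"tz":0.0183,"yaw":0},{"tx":0.0046,"ty":-0.0003,"tz":0.0273,"yaw":0},{"tx":0.0077,"ty":-0.0005,"tz":0.036,"yaw":0},{"tx":0.0116,"ty":-0.0008,"tz":0.0444,"yaw":0},{"tx":0.0162,"ty":-0.0011,"tz":0.0525,"yaw":0},{"tx":0.0214,"ty":-0.0015,"tz":0.0601,"yaw":0},{"tx":0.0273,"ty":-0.0019,"tz":0.0672,"yaw":0},{"tx":0.0338,"ty":-0.0024,"tz":0.0738,"yaw":0},{"tx":0.0338,"ty":-0.0024,"tz":0.0738,"yaw":0},{"tx":0.0338,"ty":-0.0024,"tz":0.0738,"yaw":0}]' -
python3 -m jog '[{"tx":0,"ty":0,"tz":0,"yaw":0},{"tx":0,"ty":0,"tz":0,"yaw":0},{"tx":0,"ty":0,"tz":0,"yaw":0},{"tx":0,"ty":0,"tz":0,"yaw":0},{"tx":0,"ty":0,"tz":0,"yaw":0},{"tx":-0.03,"ty":0.002,"tz":0,"yaw":0},{"tx":-0.06,"ty":0.004,"tz":0.03,"yaw":0},{"tx":-0.06,"ty":0.004,"tz":0.08,"yaw":0},{"tx":-0.06,"ty":0.004,"tz":0.08,"yaw":0}]' 0.05
python3 - <<'E'
from h import *
d=cam('side');save(d,'s5.png')
cv2.imwrite('pics/s5c.png',cv2.resize(d['image'][140:380,120:420,::-1],None,fx=2,fy=2))
E
```

```text
t: 6.72
position: [465.4, -228.8, 17.8]
tcp_rot: [[-0.998, 0.067, -0.003], [0.067, 0.998, 0.003], [0.003, 0.002, -1.0]]
ft_force: [0.9, -0.3, 0.3]
width: 49.9
grasp_force: 0.0
t: 7.35
position: [466.9, -231.7, 19.7]
tcp_rot: [[-0.998, 0.069, 0.001], [0.069, 0.998, -0.001], [-0.001, -0.001, -1.0]]
ft_force: [-0.2, -0.1, 1.3]
width: 11.6
grasp_force: 26.9
t: 8.72
position: [501.7, -234.0, 93.8]
tcp_rot: [[-0.998, 0.069, 0.003], [0.069, 0.998, -0.001], [-0.003, -0.001, -1.0]]
ft_force: [1.3, -0.0, -1.3]
width: 11.8
grasp_force: 28.8
t: 9.85
position: [443.1, -231.8, 177.8]
tcp_rot: [[-0.998, 0.07, 0.008], [0.07, 0.998, -0.006], [-0.008, -0.006, -1.0]]
ft_force: [-0.5, -0.7, -0.6]
width: 49.5
grasp_force: 0.0
```

View pics/s5c.png

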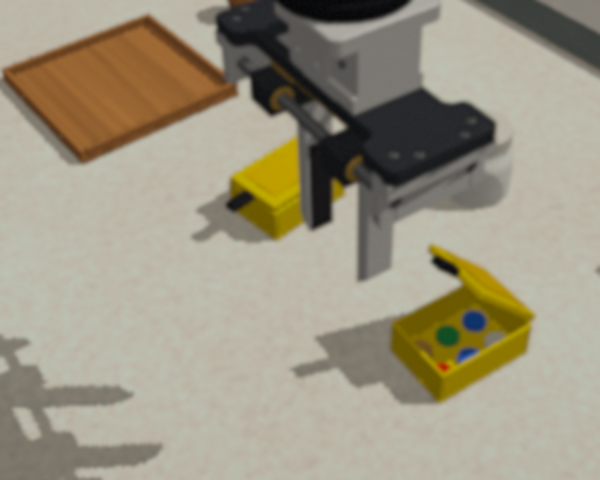

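The far lid stays up, so it's the stiff one, but its tin seems to have slid: the front corner went from (410,418) to (440,400) in the crop. I'll measure that.

Run:
```python
from h import *
import pickle
D=pickle.load(open('d0.pkl','rb'));d=D['side'];e=cam('side')
def body(d,seed):
    im=d['image'];hsv=cv2.cvtColor(im,cv2.COLOR_RGB2HSV)
    m=((hsv[...,0]>20)&(hsv[...,0]<35)&(hsv[...,1]>180)&(hsv[...,2]>60)).astype(np.uint8)
    n,l,st,c=cv2.connectedComponentsWithStats(m)
    for i in range(1,n):
        x,y,w,h,a=st[i]
        if a>300:
            u=cv2.approxPolyDP(cv2.convexHull(cv2.findContours((l==i).astype(np.uint8),0,2)[0][0]),3,True)[:,0]
            print(a,[(q.tolist(),onz(d,q,0)[:2].round().tolist()) for q in u])
body(d,0);print();body(e,0)
# front-bottom corners: tin frame
for q in ((410,418),(440,400),(408,362),(391,340)):print(q)
P0=onz(d,(323,349),0);print(P0, onz(e,(120+440/2,140+401/2),0))
```

```text
981 [([318, 164], [810.0, 131.0]), ([323, 170], [803.0, 105.0]), ([320, 190], [746.0, 50.0]), ([313, 195], [722.0, 46.0]), ([295, 193], [696.0, 75.0]), ([291, 188], [701.0, 95.0]), ([291, 167], [753.0, 160.0]), ([300, 162], [783.0, 164.0])]
1796 [([261, 213], [599.0, 64.0]), ([282, 226], [607.0, 5.0]), ([282, 242], [579.0, -32.0]), ([248, 264], [495.0, -42.0]), ([231, 251], [489.0, 6.0]), ([227, 234], [509.0, 51.0])]
2722 [([346, 285], [599.0, -186.0]), ([369, 307], [595.0, -244.0]), ([367, 323], [569.0, -265.0]), ([323, 349], [482.0, -259.0]), ([300, 322], [487.0, -199.0]), ([302, 307], [508.0, -178.0])]

1027 [([266, 210], [612.0, 65.0]), ([269, 251], [545.0, -37.0]), ([257, 258], [516.0, -39.0]), ([239, 245], [510.0, 11.0]), ([236, 229], [531.0, 53.0])]
2374 [([336, 263], [621.0, -136.0]), ([363, 276], [637.0, -189.0]), ([385, 297], [631.0, -245.0]), ([380, 316], [595.0, -268.0]), ([341, 339], [516.0, -263.0]), ([316, 314], [517.0, -202.0]), ([317, 301], [536.0, -183.0])]
(410, 418)
(440, 400)
(408, 362)
(391, 340)
[ 481.91759664 -259.49204754    0.        ] [ 512.5745297  -263.75210184    0.        ]
```

```bash
python3 -m jog '[{"tx":-0.1,"ty":0.55,"tz":0.03,"yaw":0},{"tx":-0.1,"ty":0.55,"tz":0.03,"yaw":0},{"tx":-0.1,"ty":0.55,"tz":0.03,"yaw":0},{"tx":-0.1,"ty":0.55,"tz":0.03,"yaw":0},{"tx":-0.1,"ty":0.55,"tz":0.03,"yaw":0},{"tx":-0.1,"ty":0.55,"tz":0.03,"yaw":0},{"tx":-0.1,"ty":0.55,"tz":0.03,"yaw":0},{"tx":-0.1,"ty":0.55,"tz":0.03,"yaw":0},{"tx":-0.1,"ty":0.55,"tz":0.03,"yaw":0},{"tx":-0.1,"ty":0.55,"tz":0.03,"yaw":0},{"tx":-0.1,"ty":0.55,"tz":0.03,"yaw":0}]' 0.05
python3 - <<'E'
from h import *
D={n:cam(n) for n in('scene','side')}
import pickle;pickle.dump(D,open('d1.pkl','wb'))
a=[cv2.resize(D[n]['image'][y:y+200,x:x+200,::-1],None,fx=2,fy=2) for n,x,y in(('scene',110,190),('side',210,190))]
cv2.imwrite('pics/c6.png',np.hstack(a))
for n in D:
    d=D[n];im=d['image'];hsv=cv2.cvtColor(im,cv2.COLOR_RGB2HSV)
    m=((hsv[...,0]>20)&(hsv[...,0]<35)&(hsv[...,1]>180)&(hsv[...,2]>60)).astype(np.uint8)
    k,l,st,c=cv2.connectedComponentsWithStats(m)
    for i in range(1,k):
        if st[i][4]>300:
            mm=(l==i);top=(mm&(hsv[...,2]>np.percentile(hsv[...,2][mm],60)-12)).astype(np.uint8)
            q=max(cv2.findContours(top,0,1)[0],key=cv2.contourArea)[:,0].astype(float)
            r=cv2.minAreaRect(np.array([onz(d,p,42)[:2] for p in q],np.float32))
            print(n,c[i].round(),onz(d,c[i],21).round(1),np.round(r[0],1),np.round(r[1],1),round(r[2],1))
    b=(hsv[...,2]<45).astype(np.uint8);k,l,st,c=cv2.connectedComponentsWithStats(b)
    for i in range(1,k):
        if 25<st[i][4]<300 and c[i][1]>180: print('  blk',c[i].round(1),st[i].tolist(),onz(d,c[i],38).round(1))
E
```

```text
t: 11.32
position: [339.5, 319.6, 201.3]
tcp_rot: [[-0.998, 0.068, -0.003], [0.068, 0.998, -0.003], [0.003, -0.003, -1.0]]
ft_force: [0.2, -0.3, -0.2]
width: 49.7
grasp_force: 0.0
scene [252. 228.] [555.7 -11.5  21. ] [557.6 -10.9] [88.1 60.5] 7.8
scene [350. 235.] [728.6  79.   21. ] [727.2  77. ] [72.7 72.3] 33.2
scene [179. 303.] [ 553.4 -229.5   21. ] [ 556.8 -227.6] [ 64.6 125.6] 70.1
  blk [226.9 212.8] [221, 209, 13, 9, 65] [497.7 -17.7  38. ]
  blk [331.5 241. ] [330, 233, 5, 16, 44] [712.3  31.4  38. ]
  blk [159.6 269.5] [153, 262, 15, 16, 127] [ 484.7 -201.1   38. ]
  blk [553.6 386.4] [544, 376, 16, 25, 40] [1134.4  -42.3   38. ]
  blk [454.  404.7] [443, 399, 19, 12, 27] [1017.1 -150.7   38. ]
side [306. 178.] [730.9  79.9  21. ] [730.5  79.5] [65.5 70.2] 52.1
side [264. 233.] [554.2  -9.3  21. ] [553.2 -10.2] [84.7 57.9] 7.2
side [350. 305.] [ 559.7 -234.9   21. ] [ 560.8 -247.5] [154.6  82.3] 42.9
  blk [239.3 240.2] [234, 236, 12, 9, 65] [496.1 -15.3  38. ]
  blk [342.2 272.4] [337, 269, 12, 8, 43] [ 586.3 -185.7   38. ]
```

View pics/c6.png

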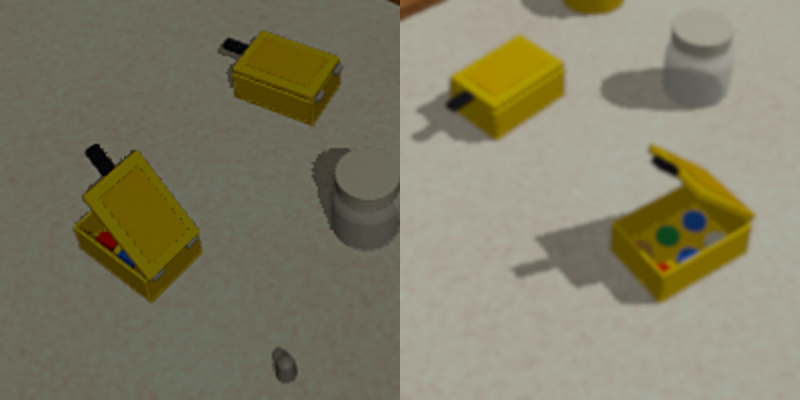

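The scene crop shows the near tin shut and the stiff tin open, with its bottom corner at (152,300). I'll get the stiff tin's shift and lid angle.

Run:
```python
from h import *
import pickle
D=pickle.load(open('d1.pkl','rb'))
A=[];B=[]
for n,u in(('scene',(159.6,269.5)),('side',(342.2,272.4))):
    o,v=ray(D[n],u);v/=np.linalg.norm(v);P=np.eye(3)-np.outer(v,v);A.append(P);B.append(P@o)
A,B=np.vstack(A),np.hstack(B);x=np.linalg.lstsq(A,B,rcond=None)[0];print('tab',x,np.linalg.norm(A@x-B))
for n in D:
    d=D[n];hsv=cv2.cvtColor(d['image'],cv2.COLOR_RGB2HSV)
    m=((hsv[...,0]>20)&(hsv[...,0]<35)&(hsv[...,1]>180)&(hsv[...,2]>50)).astype(np.uint8)
    k,l,st,c=cv2.connectedComponentsWithStats(m)
    i=[i for i in range(1,k) if st[i][4]>300 and c[i][1]>290][0]
    u=cv2.approxPolyDP(cv2.convexHull(cv2.findContours((l==i).astype(np.uint8),0,2)[0][0]),2.5,True)[:,0]
    print(n,[(q.tolist(),onz(d,q,0)[:2].round().tolist(),onz(d,q,34)[:2].round().tolist()) for q in u])
```

```text
tab [ 534.25810483 -234.40039794  109.12321453] 1.3617969306172144
scene [([177, 265], [478.0, -156.0], [501.0, -174.0]), ([209, 305], [589.0, -193.0], [607.0, -209.0]), ([210, 316], [605.0, -211.0], [622.0, -226.0]), ([186, 340], [601.0, -270.0], [619.0, -283.0]), ([152, 315], [518.0, -266.0], [539.0, -279.0]), ([147, 305], [495.0, -256.0], [518.0, -269.0]), ([151, 288], [475.0, -224.0], [498.0, -238.0])]
side [([336, 263], [621.0, -136.0], [596.0, -160.0]), ([363, 276], [637.0, -189.0], [611.0, -210.0]), ([385, 296], [633.0, -244.0], [607.0, -262.0]), ([380, 316], [595.0, -268.0], [572.0, -285.0]), ([339, 340], [512.0, -262.0], [493.0, -279.0]), ([316, 314], [517.0, -202.0], [498.0, -223.0]), ([317, 301], [536.0, -183.0], [516.0, -204.0])]
```

The stiff tin slid about 31 mm, under the 40 mm limit, and its lid is at about 47°, so I'll leave it. Now for the free tin at (555.5, -10.8), yaw 7.5°.

```bash
python3 -m jog '[{"tx":0.215,"ty":-0.331,"tz":-0.083,"yaw":11.5},{"tx":0.215,"ty":-0.331,"tz":-0.083,"yaw":11.5},{"tx":0.215,"ty":-0.331,"tz":-0.083,"yaw":11.5},{"tx":0.215,"ty":-0.331,"tz":-0.083,"yaw":11.5},{"tx":0.215,"ty":-0.331,"tz":-0.083,"yaw":11.5},{"tx":0.215,"ty":-0.331,"tz":-0.083,"yaw":11.5},{"tx":0.215,"ty":-0.331,"tz":-0.083,"yaw":11.5},{"tx":0.215,"ty":-0.331,"tz":-0.083,"yaw":11.5},{"tx":0.215,"ty":-0.331,"tz":-0.083,"yaw":11.5},{"tx":0.215,"ty":-0.331,"tz":-0.083,"yaw":11.5}]' 0.094
python3 - <<'E'
from h import *
d=cam('wrist');save(d,'w7.png');print(proj(d,(497,-18,38)),proj(d,(555.5,-10.8,42)))
E
```

```text
t: 12.68
position: [554.8, -9.9, 120.4]
tcp_rot: [[-0.991, -0.132, 0.0], [-0.132, 0.991, 0.0], [-0.0, 0.0, -1.0]]
ft_force: [-0.3, -0.2, 0.6]
width: 94.1
grasp_force: 0.0
(np.float64(272.5197839123771), np.float64(148.73320428004556)) (np.float64(271.94033981121777), np.float64(215.9225506269159))
```

View pics/w7.png

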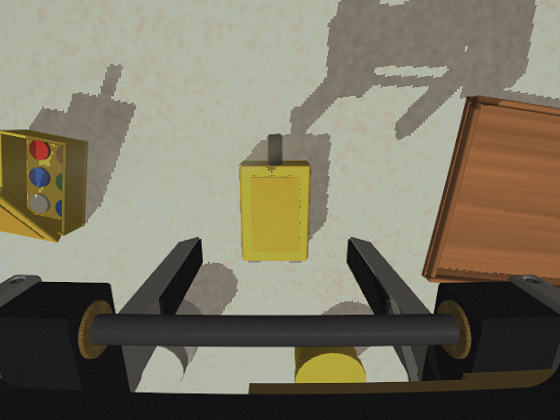

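The free tin is centred at (275,213), between the fingers and square to them. I'll go down, grip and lift.

```bash
python3 -m jog '[{"tx":0,"ty":0.002,"tz":-0.05,"yaw":0},{"tx":0,"ty":0.002,"tz":-0.095,"yaw":0},{"tx":0,"ty":0.002,"tz":-0.117,"yaw":0},{"tx":0,"ty":0.002,"tz":-0.117,"yaw":0}]' 0.094
python3 -m jog '[{"tx":0,"ty":0,"tz":0,"yaw":0},{"tx":0,"ty":0,"tz":0,"yaw":0},{"tx":0,"ty":0,"tz":0,"yaw":0},{"tx":0,"ty":0,"tz":0,"yaw":0},{"tx":0,"ty":0,"tz":0,"yaw":0}]' 0.055
python3 -m jog '[{"tx":0,"ty":0,"tz":0.01,"yaw":0},{"tx":0,"ty":0,"tz":0.03,"yaw":0},{"tx":0,"ty":0,"tz":0.06,"yaw":0},{"tx":0,"ty":0,"tz":0.08,"yaw":0},{"tx":0,"ty":0,"tz":0.08,"yaw":0}]' -
```

```text
t: 13.22
position: [554.6, -7.4, 2.3]
tcp_rot: [[-0.991, -0.133, -0.002], [-0.133, 0.991, 0.0], [0.001, 0.0, -1.0]]
ft_force: [1.1, 0.5, 0.4]
width: 93.9
grasp_force: 0.0
t: 13.85
position: [555.7, -8.8, 3.5]
tcp_rot: [[-0.991, -0.131, 0.001], [-0.131, 0.991, -0.0], [-0.001, -0.0, -1.0]]
ft_force: [-1.3, -0.6, 3.3]
width: 63.7
grasp_force: 30.0
t: 14.48
position: [556.4, -8.6, 84.4]
tcp_rot: [[-0.991, -0.131, 0.003], [-0.131, 0.991, -0.0], [-0.003, -0.001, -1.0]]
ft_force: [0.4, -0.3, -5.1]
width: 63.7
grasp_force: 30.0
```

```bash
python3 -m jog '[{"tx":-0.007,"ty":0.045,"tz":0,"yaw":-1.5},{"tx":-0.014,"ty":0.09,"tz":0,"yaw":-3},{"tx":-0.021,"ty":0.135,"tz":0,"yaw":-4.5},{"tx":-0.028,"ty":0.18,"tz":0,"yaw":-6},{"tx":-0.035,"ty":0.225,"tz":0,"yaw":-7},{"tx":-0.04,"ty":0.25,"tz":0,"yaw":-7.5},{"tx":-0.04,"ty":0.257,"tz":0,"yaw":-7.5},{"tx":-0.04,"ty":0.257,"tz":-0.03,"yaw":-7.5},{"tx":-0.04,"ty":0.257,"tz":-0.055,"yaw":-7.5},{"tx":-0.04,"ty":0.257,"tz":-0.067,"yaw":-7.5},{"tx":-0.04,"ty":0.257,"tz":-0.073,"yaw":-7.5},{"tx":-0.04,"ty":0.257,"tz":-0.073,"yaw":-7.5}]' -
python3 - <<'E'
from h import *
d=cam('side')
cv2.imwrite('pics/s8c.png',cv2.resize(d['image'][100:300,100:400,::-1],None,fx=2,fy=2))
E
```

```text
t: 15.98
position: [516.2, 248.3, 10.5]
tcp_rot: [[-1.0, -0.0, 0.001], [-0.0, 1.0, 0.0], [-0.001, 0.0, -1.0]]
ft_force: [0.7, -0.1, -5.5]
width: 63.8
grasp_force: 30.0
```

View pics/s8c.png

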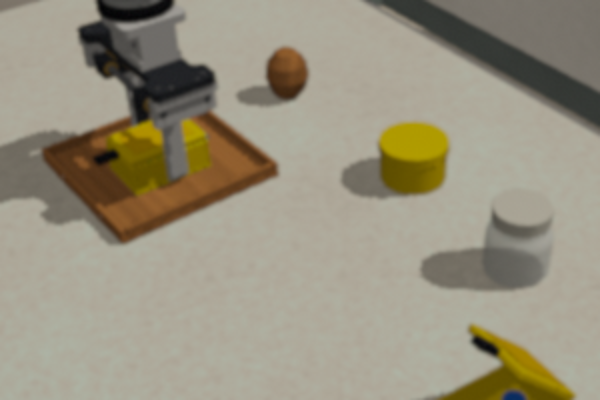

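The tin is centred over the tray floor and just above it. I'll lower it 1.5 mm, release and retreat.

```bash
python3 -m jog '[{"tx":0,"ty":0,"tz":-0.001,"yaw":0},{"tx":0,"ty":0,"tz":-0.0015,"yaw":0},{"tx":0,"ty":0,"tz":-0.0015,"yaw":0}]' -
python3 -m jog '[{"tx":0,"ty":0,"tz":0,"yaw":0},{"tx":0,"ty":0,"tz":0,"yaw":0},{"tx":0,"ty":0,"tz":0,"yaw":0},{"tx":0,"ty":0,"tz":0,"yaw":0},{"tx":0,"ty":0,"tz":0.04,"yaw":0},{"tx":0,"ty":0,"tz":0.09,"yaw":0},{"tx":-0.04,"ty":0.02,"tz":0.14,"yaw":0},{"tx":-0.09,"ty":0.06,"tz":0.18,"yaw":0},{"tx":-0.14,"ty":0.1,"tz":0.18,"yaw":0},{"tx":-0.18,"ty":0.14,"tz":0.18,"yaw":0},{"tx":-0.18,"ty":0.14,"tz":0.18,"yaw":0}]' 0.09
python3 - <<'E'
from h import *
d=cam('side');save(d,'s9.png')
E
```

```text
t: 16.4
position: [516.3, 248.6, 9.5]
tcp_rot: [[-1.0, -0.001, 0.002], [-0.001, 1.0, 0.0], [-0.002, 0.0, -1.0]]
ft_force: [-0.3, -0.5, 0.8]
width: 63.7
grasp_force: 30.0
t: 17.77
position: [332.7, 390.4, 189.0]
tcp_rot: [[-1.0, -0.006, 0.0], [-0.006, 1.0, 0.001], [-0.0, 0.001, -1.0]]
ft_force: [-0.3, 0.3, -0.8]
width: 90.1
grasp_force: 0.0
```

View pics/s9.png

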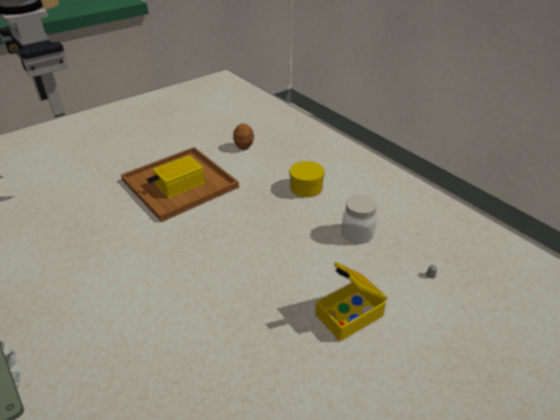

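The free tin lies flat and shut in the tray at (180,175), the stiff one stands open at (350,308), and the jar and round tin have not moved. I'm handing in.

```bash
python3 -c "from bench import bot; print(bot.finish_job())"
```

```text
the job is handed in; nothing more can be done
None
```

The job is handed in, with no verdict shown: the free tin is in the tray, flat with its lid shut, and the stiff tin stands with its lid up at about 47°, though opening it slid it about 31 mm (limit 40 mm); the jar and round tin look unmoved.

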